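# Unlock and start the drum mill in the sweet shop

### The job

Start the soybean mill that has the squat steel drum: slide the lock tab that covers its button all the way to the other end of its track, then press the round button that was under it fully down for a moment and let it come back up. Leave the tab slid aside, and do not touch the other mill, the one with the tall clear jar.

Things in the scene. Friction and masses are not known exactly. Their poses are not given: they have to be found in the camera images.
- drum_mill: The mill to start: a fixed white base, 140 (x) by 250 (y) by 70 mm high, origin at the centre of its underside, x along the tab's track, z up. At x 0, y +62 mm stands a squat steel drum, 116 mm across, its knob's top 168 mm above the table. At the other end of the flat top, on the line y = -75 mm, are the button (at x -30 mm) and its tab, with rails 3 mm high 29 mm to either side.
- drum_lock (a joint): Travel of the drum mill's tab along the mill's +x, in m: 0 = over the button, 0.060 = end stop. About 2 N of friction; stays where left; starts within 5 mm of 0. A black plate 46 (x) by 62 (y) mm, its top 84 mm above the table, with a grey fin in its middle: 14 mm thick (x), 32 mm wide (y), from 84 to 108 mm above the table; fin centre at x = -30 mm + travel, y = -75 mm in the mill's frame.
- drum_button (a joint): Depth of the drum mill's button, in m: 0 = up, 0.006 = fully down. A round white push button 36 mm across at x -30, y -75 mm in the mill's frame, its top 79 mm above the table when up; pressed straight down against a spring (2 N to start, 5 N fully down), it comes back by itself. While the tab is over it nothing can reach it.
- jar_mill: The other mill, to be left alone: the same base, tab and button with the same frame, but with a tall clear jar with a black lid, 98 mm across, up to 232 mm above the table, in place of the drum.

How it is judged (in metres and radians):
On the way, in this order (a step that is already met when the one before it is completed fails the run):
1. the drum mill's lock tab is slid aside (value of joint drum_lock above 0.045 m), for 0.1 s.
2. with the tab aside, the drum mill's button is pressed down (value of joint drum_button above 0.0045 m and value of joint drum_lock above 0.045 m), for 0.1 s.
At the end, for the whole second after the job is handed in: The drum mill's tab rests at the far end of its track (within 15 mm of the stop) and its button, after having been pressed at least 4.5 mm down with the tab aside, is up again (within 1.5 mm) (value of joint drum_lock above 0.045 m and value of joint drum_button below 0.0015 m); the robot touches nothing.
It fails at once if the mill with the tall jar is touched (more than 2 N) (contact force between jar_mill and the fingers above 2 N or contact force between jar_mill and the arm above 2 N).
It also fails if it takes over 35 s, if anything falls off the work surface, if the arm or the gripper's body presses on something with over 40 N, if the wrist force passes 120 N, or if a joint passes its speed limit or range.

### The arm

A 7-joint arm with a two-finger parallel gripper is mounted at the origin on the work surface. World frame = base frame: x ahead of the robot, y to its left, z up, the work surface at z = 0. Lengths are in mm, angles in rad, forces in N, time in s.
With the tool pointing down it reaches from about 400 to 875 mm from the base axis. Payload 4.4 kg.
Tool frame: the origin (TCP) lies at the very end of the fingers, on their centre line; the grasp point (between the pads) lies 19 mm behind it; z points along the fingers, y is the line along which they close (so a half turn about z gives the same grasp; the last joint's range is limited). The gripper opens to 85 mm and grips with 20 to 120 N. Pads are 22 mm wide; open, the fingers measure 114 mm over their backs; the gripper's body (76 mm by 85 mm) begins 54 mm behind the grasp point. The pads swing forward as they close: fully open they stand 13 mm farther back than shut.
Start: joints at [-1.328, 0.628, 0.038, 1.517, -0.027, 0.996, -0.02], TCP at [197.521, 619.276, 231.313] pointing down, gripper open.
Joint ranges: [-3.06, 3.06], [-0.37, 2.12], [-1.25, 1.32], [0.18, 2.47], [-1.1, 4.24], [0.23, 1.98], [-2.94, 2.94]. Speed limits (rad/s): [2.57, 2.57, 3.14, 3.14, 3.14, 3.14, 3.14].

### API

Orientations are given as [roll, pitch, yaw] about the fixed x, y, z axes, in that order (R = Rz(yaw) Ry(pitch) Rx(roll)).
In Python, from cell import monitor, viewer, workorder gives the robot as it stands.
- The arm moves only by the tool arm_command, never from a script. Its argument "series" is one flat list of numbers, 5 for each row, row after row: the opening in per cent of the stroke, from 0 (shut) to 100 (fully open), then the shift along the tool's x, y, z in cm, then the turn about the tool's z in degrees. In form: [claw, x, y, z, roll, claw, x, y, z, roll, ...]. A call has exactly 5 rows; each row is the pose to reach, as a shift and turn from the pose commanded when the call began, along the tool's axes at that moment; what a row does not reach only later rows make up. A row lasts 1/12 s, in which the tool goes at most 41.7 mm and 7.16 degrees, less where a joint would pass 70% of its speed; a pose out of reach is approached as far as the arm can. A call with a gripper value outside its range is refused whole. The fingers move at their own pace and stop on an object; the grip force is fixed at half the most. Time passes only in rows, so rows that repeat a pose let the fingers close, or fill a call up. It gives the time, the measured TCP pose, the force, the opening and the grip force at its end, in the units of the state.
- monitor.read_state(): the state, without advancing time (a new reading comes with each control period).
- viewer.get_image(name): name is "side" or "top"; returns (picture, depth): 400x640x3 uint8, red, green, blue; 400x640 float32, mm along the optical axis (not along the pixel's ray), 0 where there is no reading.
- viewer.camera_model(name): a dict with "mtx" (3x3 intrinsics, pixels), "R" (3x3) and "t" (3): a world point X has camera coordinates R X + t. Camera axes: x right, y down, z forward; pixel columns grow to the right and rows downward; lengths in mm; the calibration is good to about 2 mm. A picture is of the moment at which its call begins. camera_model takes no time and is no camera call.
- workorder.finish_job(): hands the job in; it is judged then, once.
The state is a dict: "clock": time; "qpos": joint angles; "qd": joint speeds; "tau": joint torques, N m; "eef_pos": TCP position; "tool_rot": TCP orientation; "force": force on the tool from outside, world axes, zero at the start; "torque": the same for the moment, N m; "width": finger opening in mm; "gripper_force": force on a finger pad.
Only numpy, scipy, OpenCV 4.12 (cv2) and the standard library are available. Lean on these libraries where they do the work, as an engineer would, in place of code of your own. Each camera call takes 0.05 s, during which the arm holds its last target. There are 200 camera calls.

## Working session

There is one attempt and no reset: what is moved stays moved. The work goes in short steps, Python scripts to look and compute and a tool call to move; the robot and the scene stay as the last step left them, time stands still between calls to the robot, and variables do not carry over. Pictures are saved under pics/ and viewed, at most 10 in all, crops included, and the job is handed in when it is done.

Besides the shell and the picture viewer there is one more tool, called after ">>>" as name(argument=value, ...), one argument or row to a line, values as JSON. arm_command: Moves the arm, as the interface text tells. Its arguments: {"type":"object","properties":{"series":{"type":"array","items":{"type":"number"}}},"required":["series"]}

```bash
mkdir -p pics
python3 - <<'E'
from cell import monitor, viewer
import cv2,numpy as np
for n in("top","side"):
    p,d=viewer.get_image(n); cv2.imwrite(f"pics/{n}0.png",p[:,:,::-1]); np.savez(f"{n}0.npz",p=p,d=d)
    m=viewer.camera_model(n); print(n,m)
print(monitor.read_state())
E
```

```text
top {'mtx': array([[488.52646867,   0.        , 320.07347022],
       [  0.        , 488.52646867, 196.94143591],
       [  0.        ,   0.        ,   1.        ]]), 'R': array([[-0.03026788, -0.9988542 , -0.03706931],
       [-0.99723426,  0.0326958 , -0.06674438],
       [ 0.06787992,  0.03494657, -0.99708127]]), 't': array([ 12.07305975, 521.41748872, 952.53938706])}
side {'mtx': array([[378.46673927,   0.        , 318.71298868],
       [  0.        , 378.46673927, 196.44442618],
       [  0.        ,   0.        ,   1.        ]]), 'R': array([[-0.75280467, -0.65824035, -0.00218352],
       [-0.3939843 ,  0.45323742, -0.79959503],
       [ 0.52731537, -0.6010786 , -0.60053561]]), 't': array([389.76925515, 271.32683276, 404.07913451])}
{'clock': 0.1, 'qpos': array([-1.32777441,  0.62927495,  0.03844175,  1.51827707, -0.02697671,
        0.99629395, -0.02000187]), 'qd': array([ 7.77269235e-04, -2.51349599e-03,  5.09539644e-04, -4.54323008e-03,
       -1.61062277e-03, -3.73595454e-04, -5.42007198e-05]), 'tau': array([ 3.78825134e-03, -5.64531505e+01,  1.23086058e+00, -1.93974102e+01,
        1.13270996e-02,  5.46884519e-03,  3.40890085e-05]), 'eef_pos': array([197.36290147, 618.71888314, 230.464283  ]), 'tool_rot': array([-3.13985766e+00,  3.66401527e-05,  2.83278379e+00]), 'force': array([-0.07760458, -0.07831438, -0.04688446]), 'torque': array([ 0.02237459, -0.00194899, -0.02497764]), 'gripper_force': 0.0, 'width': 85.49087673963568}
```

View pics/top0.png

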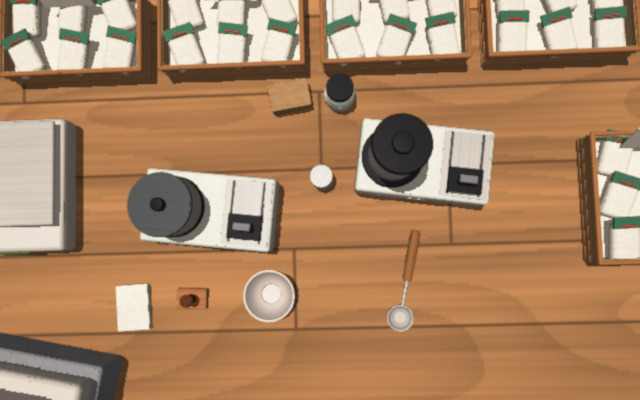

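View pics/side0.png

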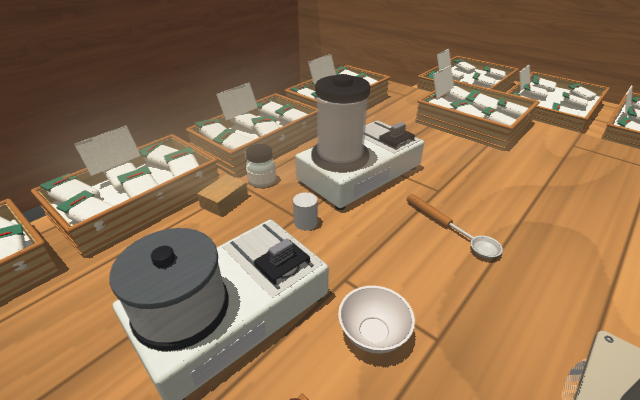

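The top view shows the drum mill at left (base ≈ (142–278, 170–250), drum (165,205)), with its tab and fin near (245,226). The jar mill is at right (425,160). The side view agrees. Next I measure the tab's plate and the base.

```bash
cat > h.py <<'E'
import numpy as np,cv2
from cell import viewer
def ray(n,uv,z):
    m=viewer.camera_model(n);R,t=m["R"],m["t"];c=-R.T@t
    d=R.T@np.linalg.inv(m["mtx"])@np.array([uv[0],uv[1],1.]);return c+d*(z-c[2])/d[2]
def deproj(n,u,v,d):
    m=viewer.camera_model(n);p=np.linalg.inv(m["mtx"])@np.stack([u*d,v*d,d]).astype(float)
    return (m["R"].T@(p-m["t"][:,None])).T
E
python3 - <<'E'
from h import *
f=np.load("top0.npz");p,d=f["p"],f["d"]
# base top: points at 60..76mm height in the drum mill's window
v,u=np.mgrid[160:262,120:290];v=v.ravel();u=u.ravel();D=d[v,u]
P=deproj("top",u,v,D);g=p[v,u].mean(1)
s=(g>170)&(P[:,2]>60)&(P[:,2]<78)
print("basetop z",np.median(P[s,2]),s.sum())
r=cv2.minAreaRect(P[s,:2].astype(np.float32));print("base",r)
for n,w in(("top",(205,262,215,275)),):
    vv,uu=np.mgrid[w[0]:w[1],w[2]:w[3]];vv=vv.ravel();uu=uu.ravel()
    Q=deproj(n,uu,vv,d[vv,uu]);k=(p[vv,uu].mean(1)<110)
    for lo,hi in((80,92),(100,114)):
        a=k&(Q[:,2]>lo)&(Q[:,2]<hi)
        if a.sum()>5: print(lo,a.sum(),np.median(Q[a],0),cv2.minAreaRect(Q[a,:2].astype(np.float32)))
f=np.load("side0.npz");p,d=f["p"],f["d"]
vv,uu=np.mgrid[230:290,245:320];vv=vv.ravel();uu=uu.ravel();Q=deproj("side",uu,vv,d[vv,uu])
a=(Q[:,2]>103)&(Q[:,2]<113);print("side fin",a.sum(),np.median(Q[a],0),cv2.minAreaRect(Q[a,:2].astype(np.float32)))
cr=cv2.imread("pics/top0.png")[160:262,120:290];cv2.imwrite("pics/crop.png",cv2.resize(cr,None,fx=4.5,fy=4.5))
E
```

```text
basetop z 70.0152978499788 4331
base ((502.26043701171875, 208.69329833984375), (246.3069305419922, 137.30711364746094), 83.05067443847656)
80 629 [465.14960001 134.46356318  83.78618754] ((467.1816711425781, 136.5567169189453), (62.28168869018555, 44.81831359863281), 83.04720306396484)
100 48 [471.6174962  129.96341891 105.27949266] ((467.70037841796875, 136.124755859375), (32.27055740356445, 15.262898445129395), 82.63778686523438)
side fin 216 [463.24362099 139.11497583 106.9704294 ] ((464.5164489746094, 138.20741271972656), (32.56988525390625, 14.332306861877441), 83.78140258789062)
```

View pics/crop.png

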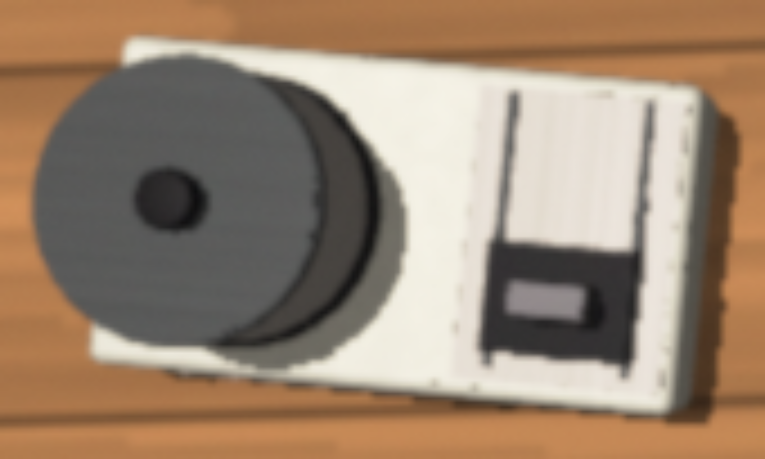

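The crop shows the plate at crop px ≈ (562,305) with the fin on it. The mill's yaw is about -7°, and the fin is near (466,137), with about 4 mm of travel already. Plan: shut the fingers and go behind the fin at (435,140), push along the mill's +x, then press the button.

>>> arm_command(
  series=[0, -2.8, -2.9, 0, 0, 0, -5.6, -5.8, 0, 0, 0, -8.4, -8.6, 0, 0, 0, -11.2, -11.5, 0, 0, 0, -14, -14.4, 0, 0],
)

```text
clock: 0.52
eef_pos: [287.3, 438.0, 231.3]
tool_rot: [-3.141, 0.0, 2.834]
force: [0.8, -0.8, -0.4]
width: 26.2
gripper_force: 0.0
```

>>> arm_command(
  series=[0, -2.8, -2.9, 0, 0, 0, -5.6, -5.8, 0, 0, 0, -8.4, -8.6, 0, 0, 0, -11.2, -11.5, 0, 0, 0, -14, -14.4, 0, 0],
)

```text
clock: 0.93
eef_pos: [377.0, 257.9, 231.2]
tool_rot: [-3.141, -0.0, 2.833]
force: [0.6, 0.6, -0.2]
width: -0.0
gripper_force: 0.0
```

>>> arm_command(
  series=[0, -2.8, -2.9, 0, -5, 0, -5.6, -5.8, 0, -10.8, 0, -8.4, -8.6, 0, -10.8, 0, -9.2, -9.6, 0, -10.8, 0, -9.2, -9.6, 0, -10.8],
)

```text
clock: 1.35
eef_pos: [436.6, 135.8, 231.2]
tool_rot: [-3.14, 0.0, 3.013]
force: [0.2, 0.8, -0.3]
width: 0.1
gripper_force: 0.0
```

>>> arm_command(
  series=[0, 0.2, 0.5, 3.5, 0, 0, 0.2, 0.5, 7, 0, 0, 0.2, 0.5, 10.5, 0, 0, 0.2, 0.5, 13, 0, 0, 0.2, 0.5, 13.7, 0],
)

```text
clock: 1.77
eef_pos: [430.8, 146.0, 91.0]
tool_rot: [-3.139, -0.006, 3.023]
force: [0.4, -0.1, -0.6]
width: -0.2
gripper_force: 0.0
```

Run:
```python
from h import *
from cell import monitor
p,d=viewer.get_image("side");cv2.imwrite("pics/s1.png",cv2.resize(p[180:330,200:380,::-1],None,fx=4,fy=4))
s=monitor.read_state();print(s["eef_pos"],s["force"])
```

```text
[431.32944322 145.97947273  91.56788468] [ 0.05769243 -0.03120236 -1.18067793]
```

View pics/s1.png

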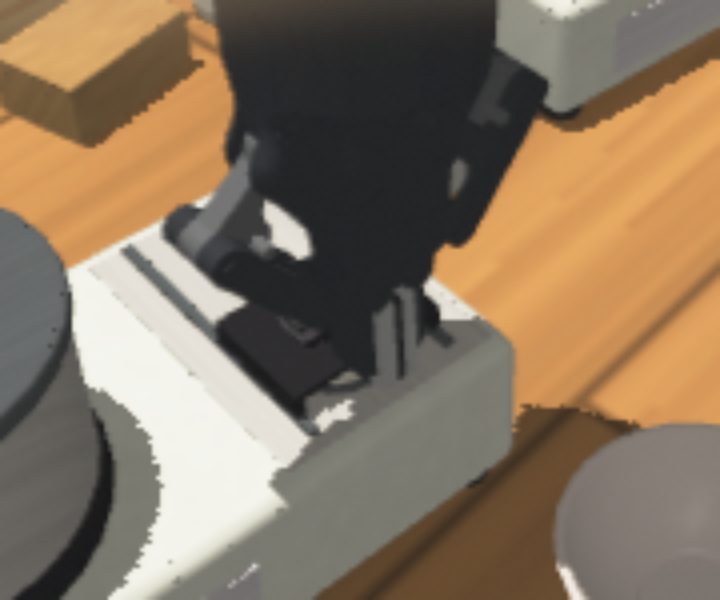

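The shut fingers stand behind the fin, clear of the plate (crop px (390,350)). Now the push, with a 4 mm sideways correction.

>>> arm_command(
  series=[0, -0.5, -0.4, -0.1, 0, 0, -2, -0.4, -0.1, 0, 0, -3.5, -0.4, -0.1, 0, 0, -5.2, -0.4, -0.1, 0, 0, -6.8, -0.4, -0.1, 0],
)

```text
clock: 2.23
eef_pos: [501.1, 133.5, 97.1]
tool_rot: [3.141, -0.001, 3.022]
force: [-2.4, 1.3, -2.6]
width: 0.3
gripper_force: 1.4
```

>>> arm_command(
  series=[0, -0.3, 0, 0, 0, 0, -0.6, 0, 0, 0, 0, -0.7, 0, 0, 0, 0, -0.7, 0, 0, 0, 0, -0.7, 0, 0, 0],
)

```text
clock: 2.65
eef_pos: [503.7, 133.0, 96.8]
tool_rot: [-3.141, -0.007, 3.022]
force: [-9.0, 0.9, 6.0]
width: 0.0
gripper_force: 4.7
```

Force of 9 N at mill x ≈ 10.6 matches the end stop. Back off and go over the button.

>>> arm_command(
  series=[0, 1, 0, 0, 0, 0, 2, 0, -0.5, 0, 0, 3.5, 0, -0.5, 0, 0, 4.4, 0, -0.5, 0, 0, 4.4, 0, -0.5, 0],
)

```text
clock: 3.07
eef_pos: [462.2, 138.3, 101.3]
tool_rot: [3.141, -0.001, 3.023]
force: [0.4, 0.1, -0.5]
width: 0.0
gripper_force: 0.0
```

Run:
```python
from h import *
from cell import monitor
p,d=viewer.get_image("side");cv2.imwrite("pics/s2.png",cv2.resize(p[180:330,200:380,::-1],None,fx=4,fy=4))
s=monitor.read_state();print(s["eef_pos"],s["force"],s["tool_rot"])
v,u=np.mgrid[200:290,230:330];v=v.ravel();u=u.ravel();Q=deproj("side",u,v,d[v,u])
a=(Q[:,2]>104)&(Q[:,2]<110)&(Q[:,0]>505);print(a.sum(),np.median(Q[a],0))
```

```text
[463.8454591  138.27221727 101.19892122] [ 1.19358958  0.75888317 -0.3053964 ] [3.14102184e+00 1.09996234e-03 3.02228944e+00]
23 [521.4556049  120.89998846 107.17863796]
```

View pics/s2.png

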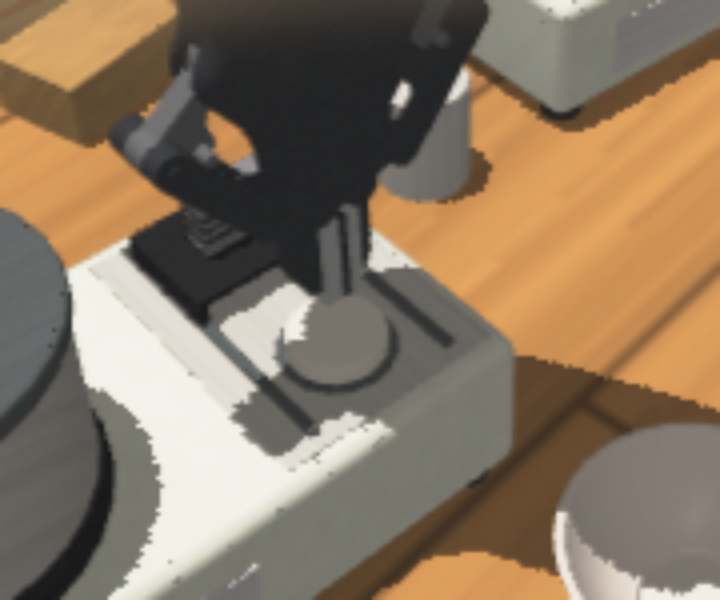

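The tab is at the far end with the round button uncovered (crop px (340,340)), and the fingers are right over it. Press.

>>> arm_command(
  series=[0, 0, 0, 1.5, 0, 0, 0, 0, 2.3, 0, 0, 0, 0, 2.7, 0, 0, 0, 0, 2.9, 0, 0, 0, 0, 2.9, 0],
)

```text
clock: 3.53
eef_pos: [465.6, 138.1, 72.9]
tool_rot: [3.141, 0.002, 3.021]
force: [-2.3, -1.2, 17.1]
width: 0.1
gripper_force: 8.6
```

>>> arm_command(
  series=[0, 0, 0, 0.1, 0, 0, 0, 0, 0.2, 0, 0, 0, 0, 0.2, 0, 0, 0, 0, 0.2, 0, 0, 0, 0, 0.2, 0],
)

```text
clock: 3.95
eef_pos: [465.6, 138.1, 72.6]
tool_rot: [3.14, 0.003, 3.021]
force: [-5.8, -1.0, 37.5]
width: 0.2
gripper_force: 18.7
```

The button has bottomed out (z 72.6, 37 N against the stop). Release and lift away.

>>> arm_command(
  series=[0, 0, 0, -1, 0, 0, 0, 0, -3, 0, 0, 0, 0, -6, 0, 0, 0, 0, -9, 0, 0, 0, 0, -13, 0],
)

```text
clock: 4.37
eef_pos: [463.0, 137.2, 199.3]
tool_rot: [-3.14, -0.004, 3.021]
force: [0.1, -0.0, 0.2]
width: -0.2
gripper_force: 0.0
```

>>> arm_command(
  series=[0, 0, 0, -2, 0, 0, 0, 0, -4, 0, 0, 0, 0, -4, 0, 0, 0, 0, -4, 0, 0, 0, 0, -4, 0],
)

```text
clock: 4.78
eef_pos: [463.6, 137.6, 238.6]
tool_rot: [-3.141, -0.001, 3.021]
force: [-1.2, 0.2, -0.6]
width: 0.1
gripper_force: 0.0
```

Run:
```python
from h import *
from cell import monitor
p,d=viewer.get_image("side");cv2.imwrite("pics/s3.png",cv2.resize(p[180:330,200:380,::-1],None,fx=4,fy=4))
s=monitor.read_state();print(s["eef_pos"],s["force"])
v,u=np.mgrid[200:290,230:330];v=v.ravel();u=u.ravel();Q=deproj("side",u,v,d[v,u])
a=(Q[:,2]>104)&(Q[:,2]<111)&(Q[:,0]>500);print("fin",a.sum(),np.median(Q[a],0))
a=np.hypot(Q[:,0]-463.4,Q[:,1]-137.8)<14;print("button z",np.median(Q[a],0),a.sum())
```

```text
[463.39795076 137.5243446  238.16769618] [-0.80438317  0.80699715 -0.64676642]
fin 168 [518.75468383 131.89303035 106.88424403]
button z [463.0919322  138.10580665  78.19481261] 244
```

View pics/s3.png

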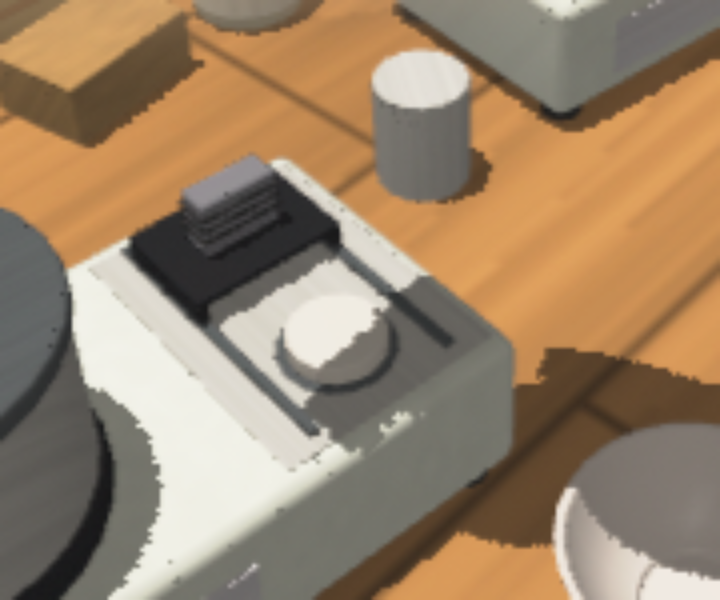

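The tab rests at the far end (fin at crop px (230,195), travel ≈ 56–58 mm). The button is up at z ≈ 78–79, and the arm is clear.

```bash
python3 -c "
from cell import workorder
print(workorder.finish_job())"
```

```text
the job is handed in; nothing more can be done
None
```

The drum mill's tab is slid to the far end (about 56–58 mm of its 60 mm travel by camera), its button was pressed fully down and is back up, I kept the arm away from the jar mill, and the job is handed in; the hand-in gave no verdict.

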